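# Put the stray jar into an empty cell of the jar crate

### The job

The divided plywood crate on the bench has four cells, and two of them already hold a jar. Find an empty cell, stand the jar that is loose on the bench upright in it, all the way down on the crate's floor, setting it down gently rather than dropping it, and leave the other two jars standing where they are.

Things in the scene. Friction and masses are not known exactly. Their poses are not given: they have to be found in the camera images.
- crate: open plywood crate fixed to the bench, 216 x 216 mm, 46 mm high, with 2 x 2 square cells; origin at the centre of its underside, x and y along its sides, z up. Walls, dividers (as high as the walls) and floor are 8 mm thick: the cell floors lie 8 mm above the origin. Cells are 96 x 96 mm inside, centred at x = +/-52, y = +/-52 mm in its frame. Two cells hold a jar, two are empty; which ones varies.
- loose_jar: lidded glass jam jar, empty and clear with an off-white lid, round, 64 mm in diameter (the lid is the widest part, its top 11 mm), 97 mm tall, about 0.36 kg; origin at the centre of its underside, z up along the jar. It stands upright on the bench, to the left of the crate: the jar to be put away.
- crate_jar_a: lidded glass jam jar, empty and clear with an off-white lid, round, 64 mm in diameter (the lid is the widest part, its top 11 mm), 97 mm tall, about 0.36 kg; origin at the centre of its underside, z up along the jar. It stands near the middle of one cell of the crate and stays there.
- crate_jar_b: lidded glass jam jar, empty and clear with an off-white lid, round, 64 mm in diameter (the lid is the widest part, its top 11 mm), 97 mm tall, about 0.36 kg; origin at the centre of its underside, z up along the jar. It stands near the middle of another cell of the crate and stays there.
Things that resemble listed ones, but are neither listed nor needed, are in the scene too. Leave any green or pink look-alike of the crate_jar_b alone.

How it is judged:
By the outcome, as a careful person would: the job done as asked, in the order asked, and still so for the second after the job is handed in, with the robot touching nothing.
It also fails if it takes over 32 s, if anything falls off the work surface, if the arm or the gripper's body presses on something with over 40 N, if the wrist force passes 120 N, or if a joint passes its speed limit or range.

### The arm

A 7-joint arm with a two-finger parallel gripper is mounted at the origin on a cart in front of the work surface, level with it; the furniture and walls round the work are solid. World frame = base frame: x ahead of the robot, y to its left, z up, the work surface at z = 0. Lengths are in m, angles in rad, forces in N, time in s.
With the tool pointing down it reaches from about 0.425 to 0.875 m from the base axis. Payload 4.7 kg.
Tool frame: the origin (TCP) lies at the very end of the fingers, on their centre line; the grasp point (between the pads) lies 19 mm behind it; z points along the fingers, y is the direction in which the jaws open and shut (so a half turn about z gives the same grasp; the last joint's range is limited). The gripper opens to 87 mm and grips with 3 to 60 N. Pads are 19 mm wide; open, the fingers measure 117 mm over their backs; the gripper's body (75 mm by 190 mm) begins 51 mm behind the grasp point.
Start: joints at [1.245, 0.321, -0.07, 1.45, 0.023, 1.371, -0.057], TCP at [0.217, -0.613, 0.223] pointing down, gripper open.
Joint ranges: [-2.86, 2.86], [-0.3, 2.09], [-1.38, 1.24], [0.06, 2.45], [-1.56, 4.7], [0.09, 2.05], [-2.69, 2.69]. Speed limits (rad/s): [2.57, 2.57, 3.14, 3.14, 3.14, 3.14, 3.14].

### API

Orientations are given as a rotation vector (axis times angle).
In Python, from bench import ctrl, get_image, camera_info gives the robot as it stands.
- The arm moves only by the tool carry_out, never from a script. Its argument "commands" is a list of rows, each an object of numbers: "tx", "ty", "tz": the shift along the tool's x, y, z in m; "rx", "ry", "rz": the turn, a rotation vector about the tool's x, y, z in rad; "jaw": the opening, from 0 (shut) to 1 (fully open). In form: [{"tx": .., "ty": .., "tz": .., "rx": .., "ry": .., "rz": .., "jaw": ..}, ...]. A call has 1 to 12 rows; each row is the pose to reach, as a shift and turn from the pose commanded when the call began, along the tool's axes at that moment; what a row does not reach only later rows make up. A row lasts 1/8 s, in which the tool goes at most 62.5 mm and 10.7 degrees, less where a joint would pass 70% of its speed; a pose out of reach is approached as far as the arm can. A call with a gripper value outside its range is refused whole. The fingers move at their own pace and stop on an object; "grip_force" is the grip in N (left out, the last holds). Time passes only in rows, so rows that repeat a pose let the fingers close. It gives the time, the measured TCP pose, the force and the opening at its end, in the units of the state.
- ctrl.get_state(): the state, without advancing time (a new reading comes with each control period).
- get_image(name): name is "scene" or "top"; returns the picture (420x560x3 uint8, red, green, blue); there is no depth.
- camera_info(name): a dict with "intrinsics" (3x3 intrinsics, pixels), "R" (3x3) and "t" (3): a world point X has camera coordinates R X + t. Camera axes: x right, y down, z forward; pixel columns grow to the right and rows downward; lengths in m; the calibration is good to about 2 mm. A picture is of the moment at which its call begins. camera_info takes no time and is no camera call.
- ctrl.close_job(): hands the job in, once; it reports no verdict.
The state is a dict: "time": time; "joint_positions": joint angles; "qd": joint speeds; "joint_torque": joint torques, N m; "position": TCP position; "tool_rot": TCP orientation; "ft_force": force on the tool from outside, world axes, zero at the start; "torque": the same for the moment, N m; "grip_width": opening from 0.0 (shut) to 1.0 (fully open).
Only numpy, scipy, OpenCV 4.12 (cv2) and the standard library are available. Lean on these libraries where they do the work, as an engineer would, in place of code of your own. Each camera call takes 0.05 s, during which the arm holds its last target.

## Working session

There is one attempt and no reset: what is moved stays moved. The work goes in short steps, Python scripts to look and compute and a tool call to move; the robot and the scene stay as the last step left them, time stands still between calls to the robot, and variables do not carry over. Pictures are saved under pics/ and viewed, and the job is handed in when it is done.

Besides the shell and the picture viewer there is one more tool, called after "Call:" as name(argument=value, ...) on one line, values as JSON. carry_out: Moves the arm, as the interface text tells. Its arguments: {"type":"object","properties":{"commands":{"type":"array"},"grip_force":{"type":"number"}},"required":["commands"]}

```bash
mkdir -p pics; python3 - <<'E'
from bench import ctrl,get_image,camera_info
import cv2
for n in("scene","top"):
    im=get_image(n); cv2.imwrite(f"pics/{n}0.png",im[:,:,::-1]); c=camera_info(n); print(n,c)
s=ctrl.get_state(); print(s)
E
```

```text
scene {'intrinsics': array([[450.81464225,   0.        , 278.5986745 ],
       [  0.        , 450.81464225, 211.70970204],
       [  0.        ,   0.        ,   1.        ]]), 'R': array([[-0.58087023,  0.81396839,  0.00672558],
       [ 0.42720565,  0.31187795, -0.84866217],
       [-0.69288174, -0.49008938, -0.52889252]]), 't': array([ 0.316197  , -0.15255985,  1.26492265])}
top {'intrinsics': array([[479.97851933,   0.        , 271.97750866],
       [  0.        , 479.97851933, 203.40807221],
       [  0.        ,   0.        ,   1.        ]]), 'R': array([[-0.05819076, -0.99828183,  0.00687255],
       [-0.97839487,  0.05566077, -0.19911141],
       [ 0.19838677, -0.01831051, -0.97995276]]), 't': array([-0.03529145,  0.50712523,  1.17574116])}
{'time': 0.1, 'joint_positions': array([ 1.24509433,  0.32178607, -0.07010754,  1.45155383,  0.02264734,
        1.37073878, -0.0569204 ]), 'qd': array([ 0.00010014, -0.00186973,  0.00118084, -0.00147966,  0.00126079,
       -0.00087207,  0.00127918]), 'joint_torque': array([ 3.99181072e-04, -4.92568767e+01, -4.05565482e-01, -3.13396204e+01,
       -6.40170439e-02,  3.94791516e-02,  4.07672189e-05]), 'position': array([ 0.21643983, -0.61240265,  0.22154647]), 'tool_rot': array([-3.09472398e+00, -5.30976527e-01,  6.48588235e-04]), 'ft_force': array([-0.18604833, -0.29543083,  0.43853   ]), 'torque': array([-0.02466398, -0.04143821,  0.01799203]), 'grip_width': 1.0003646756270217}
```

View pics/scene0.png

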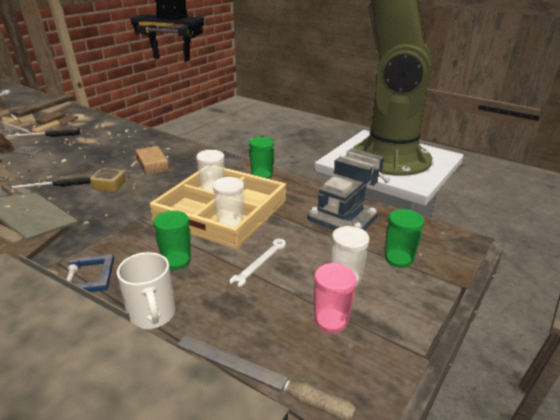

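View pics/top0.png

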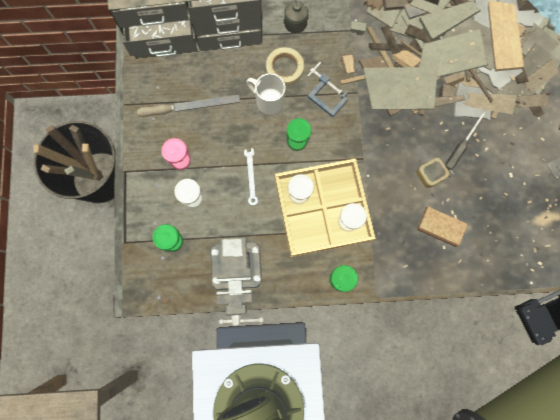

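The top view shows the loose jar's lid at about (187,191). The crate is centred near (325,207), with jars at (301,188) and (353,217). The empty cells are near (343,183) and (307,232). A vise sits near (235,260). Next I'll measure these.

```bash
cat > h.py <<'E'
import numpy as np,cv2
from bench import ctrl,get_image,camera_info
def ray(n,uv,z):
    c=camera_info(n);K,R,t=c["intrinsics"],c["R"],c["t"]
    o=-R.T@t; d=R.T@np.linalg.inv(K)@np.array([uv[0],uv[1],1.])
    return o+d*(z-o[2])/d[2]
def proj(n,X):
    c=camera_info(n);p=c["intrinsics"]@(c["R"]@np.array(X)+c["t"]);return p[:2]/p[2]
E
python3 - <<'E'
from h import *
im=cv2.imread("pics/top0.png");hsv=cv2.cvtColor(im,cv2.COLOR_BGR2HSV)
m=cv2.inRange(hsv,(15,50,150),(32,200,255)); m[:150]=0;m[265:]=0;m[:,:260]=0;m[:,385:]=0
cs,_=cv2.findContours(m,cv2.RETR_EXTERNAL,cv2.CHAIN_APPROX_NONE)
c=max(cs,key=cv2.contourArea); r=cv2.minAreaRect(c);h=cv2.convexHull(c)
q=cv2.approxPolyDP(h,6,True)[:,0]; print(r,q)
for p in q:print(ray("top",p,.046).round(4))
w=cv2.inRange(hsv,(0,0,200),(179,45,255))
for (u,v) in[(187,191),(301,188),(353,217)]:
    print(hsv[v,u])
    s=np.zeros_like(w);s[v-22:v+22,u-22:u+22]=w[v-22:v+22,u-22:u+22]
    cs,_=cv2.findContours(s,cv2.RETR_EXTERNAL,cv2.CHAIN_APPROX_NONE);c=max(cs,key=cv2.contourArea)
    print(cv2.minEnclosingCircle(c),cv2.boundingRect(c),cv2.contourArea(c))
x0,y0=110,140
big=cv2.resize(im[140:320,120:390],None,fx=2.9,fy=2.9,interpolation=cv2.INTER_CUBIC);cv2.imwrite("pics/z1.png",big)
si=cv2.imread("pics/scene0.png");cv2.imwrite("pics/z2.png",cv2.resize(si[140:300,140:400],None,fx=3,fy=3,interpolation=cv2.INTER_CUBIC))
E
```

```text
((321.821533203125, 206.78988647460938), (85.91305541992188, 92.7437744140625), 78.90628051757812) [[355 158]
 [375 238]
 [290 256]
 [274 173]]
[ 0.6142 -0.2888  0.046 ]
[ 0.4012 -0.3199  0.046 ]
[ 0.3682 -0.1018  0.046 ]
[ 0.5856 -0.0744  0.046 ]
[ 36   5 252]
((188.3769989013672, 192.6016082763672), 14.917387962341309) (174, 179, 28, 28) 516.0
[ 35   6 252]
((299.6363525390625, 188.09091186523438), 14.156841278076172) (288, 174, 26, 29) 520.0
[ 34   7 252]
((352.0, 217.0), 14.4223051071167) (339, 203, 28, 27) 537.0
```

View pics/z1.png

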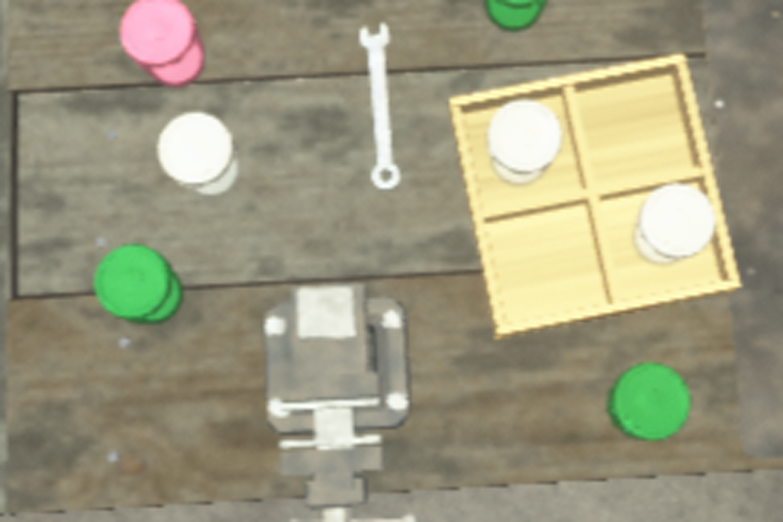

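View pics/z2.png

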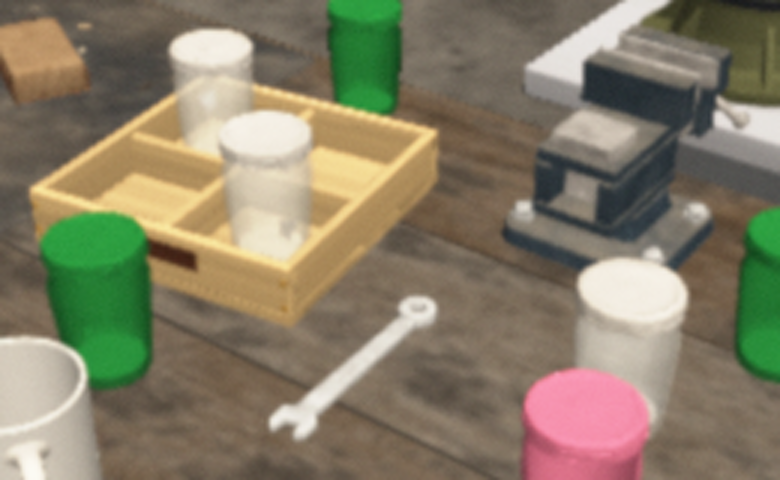

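```bash
python3 - <<'E'
from h import *
from scipy.spatial.transform import Rotation as Ro
print("cam",[(-camera_info(n)["R"].T@camera_info(n)["t"]).round(3) for n in("top","scene")])
f=lambda p:(p[0]/2.9+120-.33,p[1]/2.9+140-.33)
for nm,p,z in[("loose",(195,147),.097),("A",(525,137),.105),("B",(676,220),.105),("pink",(158,31),.097),("green",(133,282),.097),("cross",(590,200),.046),("c1",(451,100),.046),("c2",(683,56),.046),("c3",(741,287),.046),("c4",(498,336),.046),("c4b",(498,336),0)]:
    print(nm,ray("top",f(p),z).round(4))
g=lambda p:(p[0]/3+140-.33,p[1]/3+140-.33)
for nm,p,z in[("loose",(632,292),.097),("A",(266,136),.105),("B",(211,49),.105),("near-left corner",(292,268),.046),("c2",(35,190),.046),("c4",(437,131),.046)]:
    print("s",nm,ray("scene",g(p),z).round(4))
s=ctrl.get_state();R=Ro.from_rotvec(s["tool_rot"]).as_matrix();print(R.round(4),s["position"])
E
```

```text
cam [array([ 0.261, -0.042,  1.253]), array([1.125, 0.41 , 0.537])]
loose [0.5397 0.1443 0.097 ]
A [ 0.5307 -0.1363  0.105 ]
B [ 0.4522 -0.2578  0.105 ]
pink [0.6446 0.1738 0.097 ]
green [0.427  0.1985 0.097 ]
cross [ 0.4842 -0.1946  0.046 ]
c1 [ 0.5823 -0.0773  0.046 ]
c2 [ 0.6115 -0.289   0.046 ]
c3 [ 0.3995 -0.3202  0.046 ]
c4 [ 0.3691 -0.1054  0.046 ]
c4b [ 0.3733 -0.1078  0.    ]
s loose [0.5426 0.1476 0.097 ]
s A [ 0.5359 -0.1305  0.105 ]
s B [ 0.4566 -0.2536  0.105 ]
s near-left corner [ 0.5807 -0.0735  0.046 ]
s c2 [ 0.6121 -0.2833  0.046 ]
s c4 [ 0.3723 -0.1042  0.046 ]
[[ 9.428e-01  3.333e-01 -7.000e-04]
 [ 3.333e-01 -9.428e-01  1.600e-03]
 [-1.000e-04 -1.700e-03 -1.000e+00]] [ 0.21643983 -0.61240265  0.22154647]
```

Call:
carry_out(commands=[{"tx":0.371,"ty":-0.201,"rz":0.34,"jaw":1},{"tx":0.371,"ty":-0.201,"rz":0.34,"jaw":1},{"tx":0.371,"ty":-0.201,"rz":0.34,"jaw":1},{"tx":0.371,"ty":-0.201,"rz":0.34,"jaw":1},{"tx":0.371,"ty":-0.201,"rz":0.34,"jaw":1},{"tx":0.371,"ty":-0.201,"rz":0.34,"jaw":1},{"tx":0.558,"ty":-0.608,"rz":0.34,"jaw":1},{"tx":0.558,"ty":-0.608,"rz":0.34,"jaw":1},{"tx":0.558,"ty":-0.608,"rz":0.34,"jaw":1},{"tx":0.558,"ty":-0.608,"rz":0.34,"jaw":1},{"tx":0.558,"ty":-0.608,"rz":0.34,"jaw":1},{"tx":0.558,"ty":-0.608,"rz":0.34,"jaw":1}], grip_force=20)

```text
invalid input
```

Call:
carry_out(commands=[{"tx":0.371,"ty":-0.201,"tz":0,"rx":0,"ry":0,"rz":0.34,"jaw":1},{"tx":0.371,"ty":-0.201,"tz":0,"rx":0,"ry":0,"rz":0.34,"jaw":1},{"tx":0.371,"ty":-0.201,"tz":0,"rx":0,"ry":0,"rz":0.34,"jaw":1},{"tx":0.371,"ty":-0.201,"tz":0,"rx":0,"ry":0,"rz":0.34,"jaw":1},{"tx":0.371,"ty":-0.201,"tz":0,"rx":0,"ry":0,"rz":0.34,"jaw":1},{"tx":0.371,"ty":-0.201,"tz":0,"rx":0,"ry":0,"rz":0.34,"jaw":1},{"tx":0.558,"ty":-0.608,"tz":0,"rx":0,"ry":0,"rz":0.34,"jaw":1},{"tx":0.558,"ty":-0.608,"tz":0,"rx":0,"ry":0,"rz":0.34,"jaw":1},{"tx":0.558,"ty":-0.608,"tz":0,"rx":0,"ry":0,"rz":0.34,"jaw":1},{"tx":0.558,"ty":-0.608,"tz":0,"rx":0,"ry":0,"rz":0.34,"jaw":1}], grip_force=20)

```text
time: 1.35
position: [0.5046, -0.0856, 0.2223]
tool_rot: [3.141, -0.001, -0.0]
ft_force: [1.8, 0.1, 0.0]
grip_width: 1.0
```

Call:
carry_out(commands=[{"tx":0.036,"ty":-0.232,"tz":0.03,"rx":0,"ry":0,"rz":0,"jaw":1},{"tx":0.036,"ty":-0.232,"tz":0.03,"rx":0,"ry":0,"rz":0,"jaw":1},{"tx":0.036,"ty":-0.232,"tz":0.03,"rx":0,"ry":0,"rz":0,"jaw":1},{"tx":0.036,"ty":-0.232,"tz":0.03,"rx":0,"ry":0,"rz":0,"jaw":1},{"tx":0.036,"ty":-0.232,"tz":0.03,"rx":0,"ry":0,"rz":0,"jaw":1},{"tx":0.036,"ty":-0.232,"tz":0.03,"rx":0,"ry":0,"rz":0,"jaw":1}])

```text
time: 2.1
position: [0.5407, 0.1435, 0.192]
tool_rot: [3.141, -0.001, -0.002]
ft_force: [0.5, -1.4, 0.8]
grip_width: 1.003
```

```bash
python3 - <<'E'
from h import *
s=ctrl.get_state();print(s["position"],s["tool_rot"],s["time"])
for n in("top","scene"):
    im=get_image(n)[:,:,::-1].copy()
    for z in(.097,.19):
        p=proj(n,[.541,.146,z]); cv2.circle(im,tuple(int(round(v)) for v in p),1,(0,0,255),-1)
    p=proj(n,[.541,.146,.097]).astype(int)
    c=im[max(0,p[1]-80):p[1]+60,max(0,p[0]-90):p[0]+90]
    cv2.imwrite(f"pics/{n}1.png",cv2.resize(c,None,fx=4,fy=4,interpolation=cv2.INTER_CUBIC))
E
```

```text
[0.54071262 0.14349766 0.19201487] [ 3.14060180e+00 -6.13584730e-04 -1.56171035e-03] 2.1
```

View pics/top1.png

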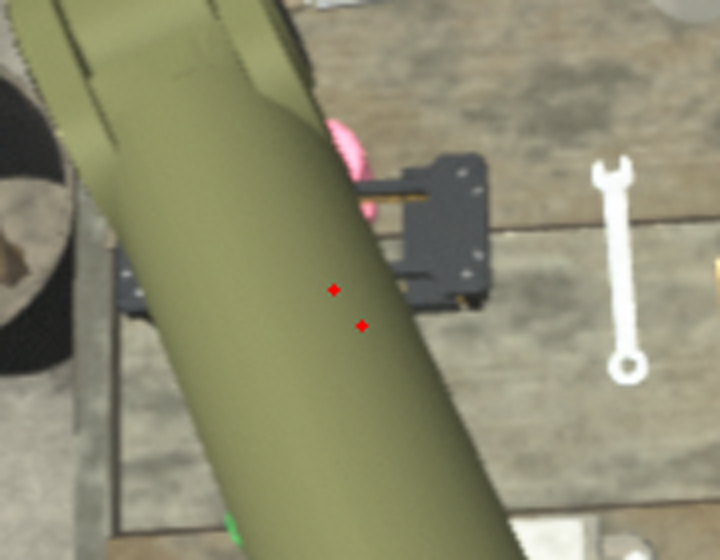

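View pics/scene1.png

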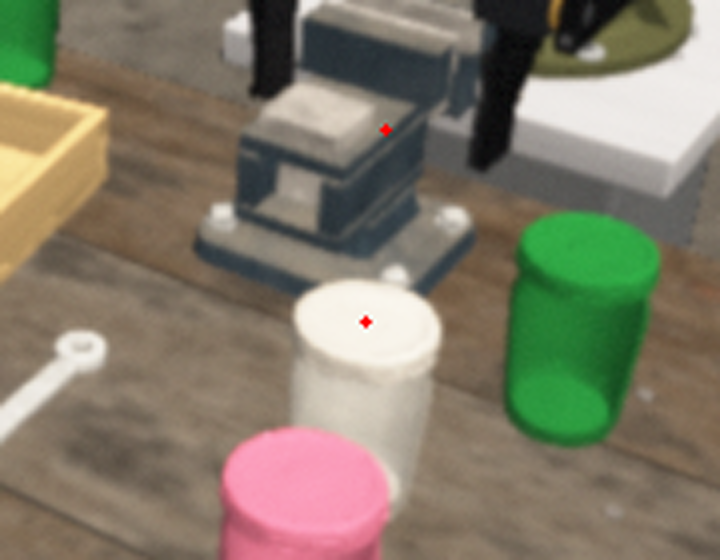

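The fingertips straddle the loose jar. Their midpoint at crop (380,130) matches the projected (386,130), and the pink and green jars lie clear of the jaw line. I'll descend and grip the lid band.

Call:
carry_out(commands=[{"tx":0,"ty":-0.002,"tz":0.04,"rx":0,"ry":0,"rz":0,"jaw":1},{"tx":0,"ty":-0.002,"tz":0.08,"rx":0,"ry":0,"rz":0,"jaw":1},{"tx":0,"ty":-0.002,"tz":0.105,"rx":0,"ry":0,"rz":0,"jaw":1},{"tx":0,"ty":-0.002,"tz":0.121,"rx":0,"ry":0,"rz":0,"jaw":1},{"tx":0,"ty":-0.002,"tz":0.121,"rx":0,"ry":0,"rz":0,"jaw":1},{"tx":0,"ty":-0.002,"tz":0.121,"rx":0,"ry":0,"rz":0,"jaw":0.5},{"tx":0,"ty":-0.002,"tz":0.121,"rx":0,"ry":0,"rz":0,"jaw":0.5},{"tx":0,"ty":-0.002,"tz":0.121,"rx":0,"ry":0,"rz":0,"jaw":0.5},{"tx":0,"ty":-0.002,"tz":0.121,"rx":0,"ry":0,"rz":0,"jaw":0.5},{"tx":0,"ty":-0.002,"tz":0.121,"rx":0,"ry":0,"rz":0,"jaw":0.5}], grip_force=25)

```text
time: 3.45
position: [0.5414, 0.1466, 0.0722]
tool_rot: [-3.142, 0.0, -0.002]
ft_force: [-0.1, 0.0, 3.9]
grip_width: 0.715
```

Call:
carry_out(commands=[{"tx":0,"ty":0,"tz":-0.015,"rx":0,"ry":0,"rz":0,"jaw":0.5},{"tx":0,"ty":0,"tz":-0.04,"rx":0,"ry":0,"rz":0,"jaw":0.5},{"tx":0,"ty":0,"tz":-0.08,"rx":0,"ry":0,"rz":0,"jaw":0.5},{"tx":0,"ty":0,"tz":-0.12,"rx":0,"ry":0,"rz":0,"jaw":0.5},{"tx":0,"ty":0,"tz":-0.16,"rx":0,"ry":0,"rz":0,"jaw":0.5},{"tx":0,"ty":0,"tz":-0.16,"rx":0,"ry":0,"rz":0,"jaw":0.5}])

```text
time: 4.2
position: [0.5426, 0.1472, 0.2351]
tool_rot: [-3.141, 0.0, -0.01]
ft_force: [0.1, -0.2, -3.4]
grip_width: 0.716
```

```bash
python3 - <<'E'
from h import *
im=get_image("scene")[:,:,::-1].copy()
cv2.imwrite("pics/s2.png",cv2.resize(im[60:340,180:500],None,fx=2.1,fy=2.1,interpolation=cv2.INTER_CUBIC))
s=ctrl.get_state();print(s["position"],s["ft_force"])
E
```

```text
[0.54124027 0.14654723 0.23265185] [-0.28188242 -0.35659558 -3.78531209]
```

View pics/s2.png

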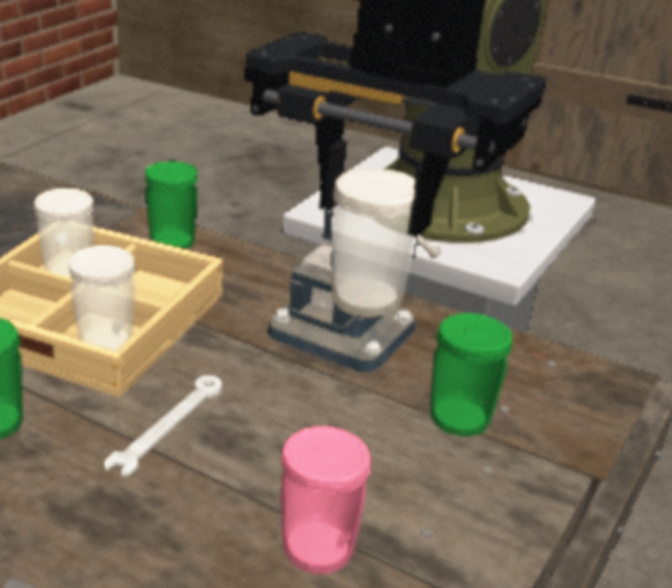

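The jar hangs upright from the jaws at crop (372,245), and the measured weight of about 3.7 N agrees with 0.36 kg. Next I'll carry it over the far-right empty cell.

Call:
carry_out(commands=[{"tx":0.001,"ty":0.025,"tz":0,"rx":0,"ry":0,"rz":0,"jaw":0.5},{"tx":0.002,"ty":0.07,"tz":0,"rx":0,"ry":0,"rz":0,"jaw":0.5},{"tx":0.003,"ty":0.12,"tz":0,"rx":0,"ry":0,"rz":0,"jaw":0.5},{"tx":0.004,"ty":0.17,"tz":0,"rx":0,"ry":0,"rz":0,"jaw":0.5},{"tx":0.005,"ty":0.22,"tz":0,"rx":0,"ry":0,"rz":0,"jaw":0.5},{"tx":0.006,"ty":0.27,"tz":0,"rx":0,"ry":0,"rz":0,"jaw":0.5},{"tx":0.007,"ty":0.32,"tz":0,"rx":0,"ry":0,"rz":0,"jaw":0.5},{"tx":0.008,"ty":0.365,"tz":0,"rx":0,"ry":0,"rz":0,"jaw":0.5},{"tx":0.009,"ty":0.387,"tz":0,"rx":0,"ry":0,"rz":0,"jaw":0.5},{"tx":0.009,"ty":0.387,"tz":0,"rx":0,"ry":0,"rz":0,"jaw":0.5},{"tx":0.009,"ty":0.387,"tz":0,"rx":0,"ry":0,"rz":0,"jaw":0.5}])

```text
time: 5.62
position: [0.5501, -0.2378, 0.2309]
tool_rot: [-3.139, -0.005, 0.001]
ft_force: [0.2, -0.0, -2.8]
grip_width: 0.714
```

```bash
python3 - <<'E'
from h import *
s=ctrl.get_state();print(s["position"],s["tool_rot"],s["ft_force"],s["grip_width"])
for n in("scene","top"):
    im=get_image(n)[:,:,::-1].copy()
    for p in([.55,-.24,.161],[.55,-.24,.258],[.55,-.24,.008]):
        q=proj(n,p); cv2.circle(im,tuple(int(round(v)) for v in q),1,(0,0,255),-1)
    c=im[60:260,100:340] if n=="scene" else im[100:300,240:480]
    cv2.imwrite(f"pics/{n}3.png",cv2.resize(c,None,fx=3,fy=3,interpolation=cv2.INTER_CUBIC))
E
```

```text
[ 0.55011403 -0.23776467  0.23091031] [-3.13939886e+00 -4.52014664e-03  1.30455298e-03] [ 0.24519108 -0.04929347 -2.80334893] 0.7144207734823537
```

View pics/scene3.png

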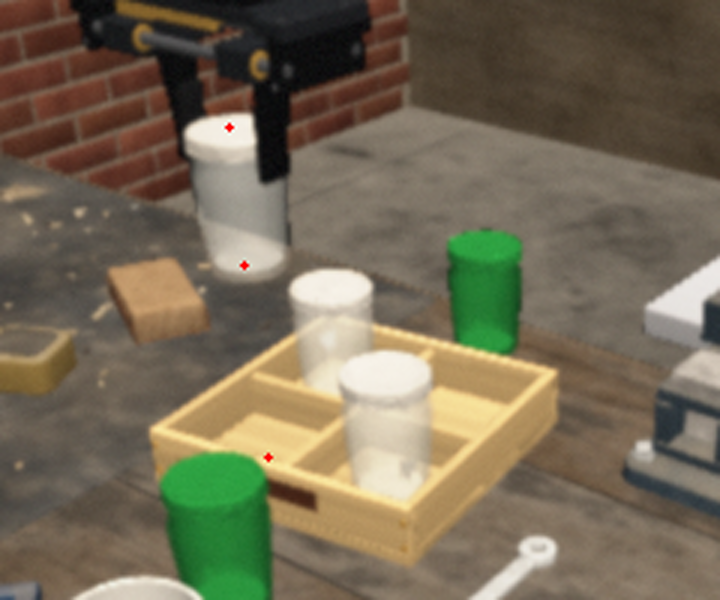

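View pics/top3.png

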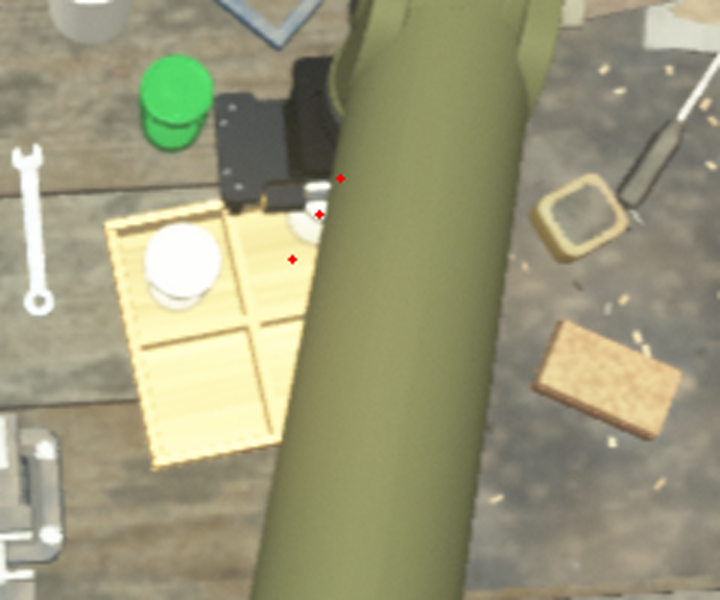

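```bash
python3 - <<'E'
from h import *
c=np.array([.491,-.196]);u=np.array([.990,.138]);v=np.array([.138,-.990])
for n in("scene","top"):
    im=cv2.imread(f"pics/{n}0.png"); F=4
    x0,y0=(145,140) if n=="scene" else (255,145)
    im=cv2.resize(im[y0:y0+120,x0:x0+150],None,fx=F,fy=F,interpolation=cv2.INTER_CUBIC)
    def P(a,b,z):
        w=c+a*u+b*v;q=proj(n,[*w,z]);return ((q-[x0,y0]+.5)*F).astype(int)
    cv2.polylines(im,[np.array([P(a,b,.046) for a,b in((-.108,-.108),(-.108,.108),(.108,.108),(.108,-.108))])],True,(0,0,255))
    cv2.polylines(im,[np.array([P(a,b,.046) for a,b in((.004,.004),(.004,.1),(.1,.1),(.1,.004))])],True,(255,0,0))
    cv2.imwrite(f"pics/{n}4.png",im)
E
```

```text
(no output)
```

View pics/scene4.png

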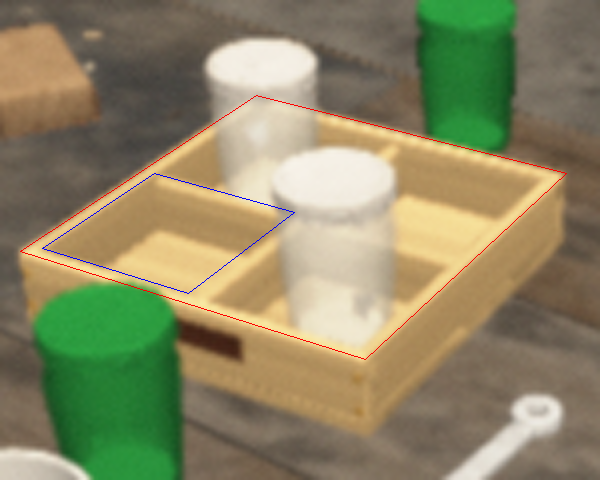

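View pics/top4.png

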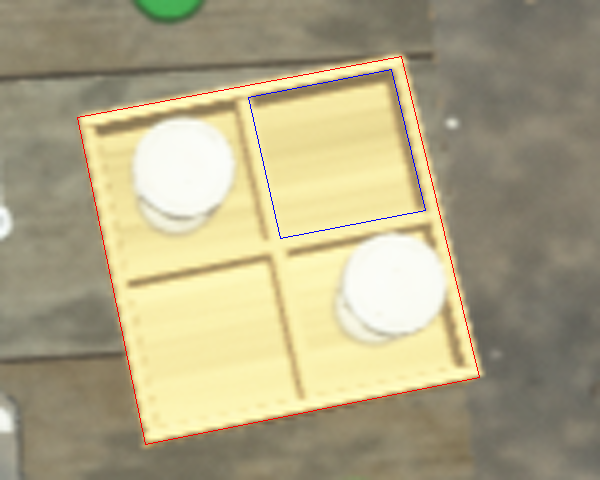

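The projected crate outline and cell fit both views, and the held jar is centred over the far-right cell to about 2 mm. Next I'll lower it.

Call:
carry_out(commands=[{"tx":-0.001,"ty":0.002,"tz":0.03,"rx":0,"ry":0,"rz":0,"jaw":0.5},{"tx":-0.001,"ty":0.002,"tz":0.06,"rx":0,"ry":0,"rz":0,"jaw":0.5},{"tx":-0.001,"ty":0.002,"tz":0.09,"rx":0,"ry":0,"rz":0,"jaw":0.5},{"tx":-0.001,"ty":0.002,"tz":0.115,"rx":0,"ry":0,"rz":0,"jaw":0.5},{"tx":-0.001,"ty":0.002,"tz":0.13,"rx":0,"ry":0,"rz":0,"jaw":0.5},{"tx":-0.001,"ty":0.002,"tz":0.138,"rx":0,"ry":0,"rz":0,"jaw":0.5},{"tx":-0.001,"ty":0.002,"tz":0.142,"rx":0,"ry":0,"rz":0,"jaw":0.5},{"tx":-0.001,"ty":0.002,"tz":0.142,"rx":0,"ry":0,"rz":0,"jaw":0.5}])

```text
time: 6.72
position: [0.5492, -0.2427, 0.09]
tool_rot: [3.141, -0.0, 0.001]
ft_force: [-0.2, -0.8, -2.5]
grip_width: 0.718
```

Call:
carry_out(commands=[{"tx":0,"ty":-0.001,"tz":0.002,"rx":0,"ry":0,"rz":0,"jaw":0.5},{"tx":0,"ty":-0.002,"tz":0.004,"rx":0,"ry":0,"rz":0,"jaw":0.5},{"tx":0,"ty":-0.002,"tz":0.006,"rx":0,"ry":0,"rz":0,"jaw":0.5},{"tx":0,"ty":-0.002,"tz":0.007,"rx":0,"ry":0,"rz":0,"jaw":0.5},{"tx":0,"ty":-0.002,"tz":0.008,"rx":0,"ry":0,"rz":0,"jaw":0.5},{"tx":0,"ty":-0.002,"tz":0.008,"rx":0,"ry":0,"rz":0,"jaw":0.5}])

```text
time: 7.48
position: [0.5488, -0.2407, 0.0815]
tool_rot: [3.142, -0.0, -0.0]
ft_force: [-0.6, 0.5, -2.9]
grip_width: 0.721
```

Call:
carry_out(commands=[{"tx":0,"ty":0,"tz":0.001,"rx":0,"ry":0,"rz":0,"jaw":0.5},{"tx":0,"ty":0,"tz":0.0015,"rx":0,"ry":0,"rz":0,"jaw":0.5},{"tx":0,"ty":0,"tz":0.002,"rx":0,"ry":0,"rz":0,"jaw":0.5},{"tx":0,"ty":0,"tz":0.002,"rx":0,"ry":0,"rz":0,"jaw":0.5}])

```text
time: 7.98
position: [0.5492, -0.2407, 0.0802]
tool_rot: [3.141, -0.0, 0.001]
ft_force: [-1.9, 0.1, 1.6]
grip_width: 0.719
```

The force changed from -2.9 N to +1.6 N at TCP 0.080, where contact was expected, so the jar is on the floor. I'll release it and rise.

Call:
carry_out(commands=[{"tx":0,"ty":0,"tz":0,"rx":0,"ry":0,"rz":0,"jaw":0.78},{"tx":0,"ty":0,"tz":0,"rx":0,"ry":0,"rz":0,"jaw":0.85},{"tx":0,"ty":0,"tz":0,"rx":0,"ry":0,"rz":0,"jaw":0.88},{"tx":0,"ty":0,"tz":0,"rx":0,"ry":0,"rz":0,"jaw":0.88},{"tx":0,"ty":0,"tz":0,"rx":0,"ry":0,"rz":0,"jaw":0.88}])

```text
time: 8.6
position: [0.5488, -0.2407, 0.0795]
tool_rot: [3.141, -0.0, -0.0]
ft_force: [-0.2, -0.3, 0.5]
grip_width: 0.875
```

Call:
carry_out(commands=[{"tx":0,"ty":0,"tz":-0.01,"rx":0,"ry":0,"rz":0,"jaw":0.88},{"tx":0,"ty":0,"tz":-0.03,"rx":0,"ry":0,"rz":0,"jaw":0.88},{"tx":0,"ty":0,"tz":-0.07,"rx":0,"ry":0,"rz":0,"jaw":0.88},{"tx":0,"ty":0,"tz":-0.12,"rx":0,"ry":0,"rz":0,"jaw":0.88},{"tx":0,"ty":0.06,"tz":-0.15,"rx":0,"ry":0,"rz":0,"jaw":0.88},{"tx":0,"ty":0.12,"tz":-0.15,"rx":0,"ry":0,"rz":0,"jaw":0.88},{"tx":0,"ty":0.18,"tz":-0.15,"rx":0,"ry":0,"rz":0,"jaw":0.88},{"tx":0,"ty":0.24,"tz":-0.15,"rx":0,"ry":0,"rz":0,"jaw":0.88},{"tx":0,"ty":0.24,"tz":-0.15,"rx":0,"ry":0,"rz":0,"jaw":0.88}])

```text
time: 9.72
position: [0.5453, -0.4877, 0.2292]
tool_rot: [3.139, -0.015, -0.003]
ft_force: [-0.2, 0.6, -0.3]
grip_width: 0.88
```

```bash
python3 - <<'E'
from h import *
for n in("scene","top"):
    im=get_image(n)[:,:,::-1].copy()
    x0,y0=(145,120) if n=="scene" else (255,145)
    cv2.imwrite(f"pics/{n}5.png",cv2.resize(im[y0:y0+140,x0:x0+150],None,fx=4,fy=4,interpolation=cv2.INTER_CUBIC))
print(ctrl.get_state()["time"])
E
```

```text
9.825
```

View pics/scene5.png

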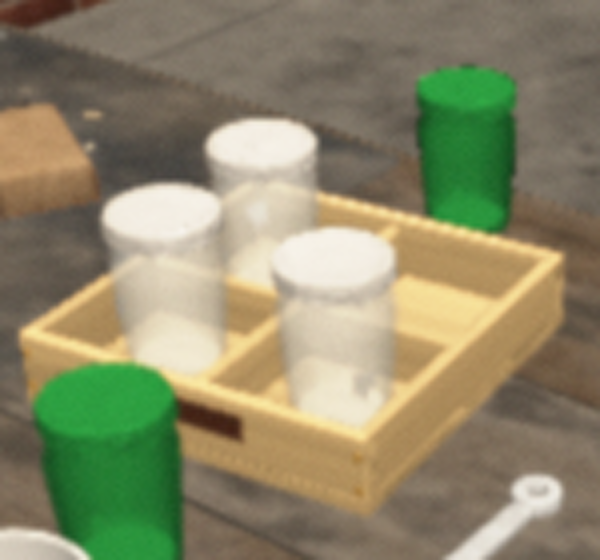

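View pics/top5.png

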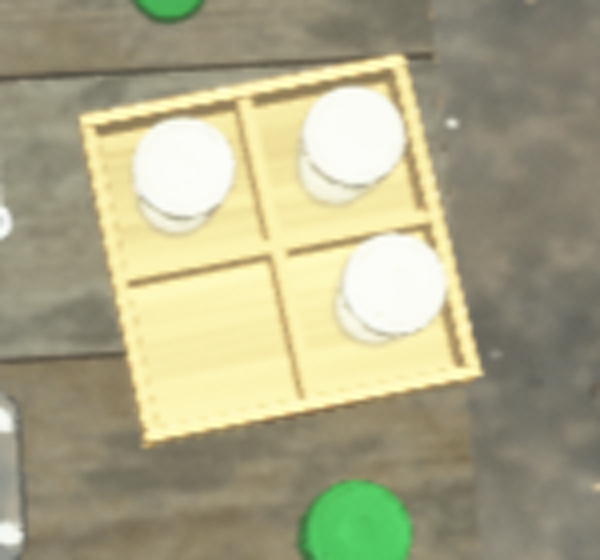

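Both views show the jar upright in the far-right cell, with its lid at top crop (353,137). The other two jars are unmoved at (183,167) and (395,285), and the gripper is clear.

```bash
python3 -c "
from bench import ctrl
print(ctrl.close_job())"
```

```text
the job is handed in; nothing more can be done
None
```

The loose jar now stands upright on the floor of the crate's far-right cell, and I handed the job in at about 9.8 s of the 32 s allowed. I gripped the jar by its lid and lowered it in steps of 1–2 mm until the wrist force showed contact, changing from −2.9 N to +1.6 N. Contact came with the tool at 0.080 m, the height expected for the cell floor. I then released it, rose straight up and moved clear.

- **Final pictures:** both views show the jar upright near the middle of its cell. The two crate jars are in the same place as before, and the green jars in view look undisturbed. The pink jar lies outside the final crops; it was standing untouched in the picture taken just after the lift.
- **Disagreements:** the gripper closed to about 62 mm on a lid listed as 64 mm. The two cameras differed by about 3–7 mm on positions. Neither caused trouble. My first move call was refused as invalid input before anything moved; a shorter one with every field written out was accepted.

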